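# Press the sections of a dental model home in order

## Task

The grey stone dental model on the rubber cushion is sawn into three pinned sections that stand a little proud of their base plate. With the fingertips, press them down lightly from above, one after the other, until each sits fully home: first the curved front section, then the long rear section, last the short rear section. Press gently, do not press a section down before its turn, do not draw any section up off the plate, and leave everything else on the bench where it is.

Things in the scene. Friction and masses are not known exactly. Their poses are not given: they have to be found in the camera images.
- cushion: fixed flat black rubber cushion 100 x 94 mm, 14 mm thick, at any yaw, carrying the model; origin under its centre on the bench, z up, x towards the open back of the tooth arch: the front teeth are at its -x side
- base_plate: grey plastic plate 86 x 80 x 14 mm on the cushion, origin under its centre, its top 28 mm above the bench. Yields straight down under a press (from about 1.7 N, then 2.5 N per mm, at most 6 mm, at about 17 N) and comes back up. On it stand the three sections of a grey stone dental arch, 26 mm high to the tooth tops, at least 3 mm apart, on brass pins
- front_section_top (a point): top of the two middle front teeth of the curved front section (six teeth, 53 mm across the arch, teeth 7 mm deep), the place to press; 62 mm above the bench while proud by 8 mm, 54 mm when home. Moves with the section; x, y, z axes as the cushion's
- long_section_top (a point): middle of the tooth tops of the long straight rear section (four teeth, 42 x 16 mm), at the cushion's +y side, the place to press; 62 mm above the bench while proud by 8 mm, 54 mm when home. Moves with the section
- short_section_top (a point): middle of the tooth tops of the short straight rear section (two teeth, 22 x 16 mm), at the cushion's -y side, the place to press; 62 mm above the bench while proud by 8 mm, 54 mm when home. Moves with the section
- front_section (a joint): height of the curved front section on its pins, in m: 0 = standing 8 mm proud of the base plate, 0.008 = fully home on the plate (hard stop); starts between 0 and 0.002, negative when drawn up off the plate. It grows as the section is pressed down; a stiff fit, it takes about 2.5 N to slide, stays where it is left and does not spring back
- long_section (a joint): height of the long rear section on its pins, in m: 0 = standing 8 mm proud of the base plate, 0.008 = fully home on the plate (hard stop); starts between 0 and 0.002, negative when drawn up off the plate. It grows as the section is pressed down; a stiff fit, it takes about 2.5 N to slide, stays where it is left and does not spring back
- short_section (a joint): height of the short rear section on its pins, in m: 0 = standing 8 mm proud of the base plate, 0.008 = fully home on the plate (hard stop); starts between 0 and 0.002, negative when drawn up off the plate. It grows as the section is pressed down; a stiff fit, it takes about 2.5 N to slide, stays where it is left and does not spring back
- wax_cast: loose plaster cast 62 x 60 mm, 33 mm high, with a red wax horseshoe rim; origin under its centre; only to be left alone
- wax_knife: loose wax knife with a dark wooden handle and a steel blade, 168 mm long, 11 mm thick, lying along its own x; only to be left alone
- tooth_die: loose single grey stone tooth on a round stump, 18 mm across, 31 mm high; origin under its centre; only to be left alone
- green_bowl: loose green mixing bowl, 110 mm across, 60 mm high; origin under its centre; only to be left alone
- blue_bowl: loose blue mixing bowl, 116 mm across, 85 mm high; origin under its centre; only to be left alone
- jar: loose amber jar, 60 mm across, 70 mm high; origin under its centre; only to be left alone
- brush: loose brush 170 mm long lying along its own x; only to be left alone

How it is judged:
By the outcome, as a careful person would: the job done as asked, in the order asked, and still so for the second after the job is handed in, with the robot touching nothing.
It also fails if it takes over 45 s, if anything falls off the work surface, if the arm or the gripper's body presses on something with over 40 N, if the wrist force passes 120 N, or if a joint passes its speed limit or range.

## Robot

A 6-joint arm with a two-finger parallel gripper is mounted at the origin on the work surface. World frame = base frame: x ahead of the robot, y to its left, z up, the work surface at z = 0. Lengths are in m, angles in rad, forces in N, time in s.
With the tool pointing down it reaches from about 0.35 to 0.875 m from the base axis. Payload 15.5 kg.
Tool frame: the origin (TCP) lies midway between the tips of the shut fingers; the grasp point (between the pads) lies 19 mm behind it; z points along the fingers, y is the line along which they close (so a half turn about z gives the same grasp; the last joint's range is limited). The gripper opens to 85 mm and grips with 20 to 120 N. Pads are 22 mm wide; open, the fingers measure 114 mm over their backs; the gripper's body (76 mm by 85 mm) begins 54 mm behind the grasp point. The pads swing forward as they close: fully open they stand 13 mm farther back than shut.
Start: joints at [1.204, 0.494, 1.345, -0, 1.302, -0.096], TCP at [0.167, 0.602, 0.231] pointing down, gripper open.
Joint ranges: [-2.91, 2.91], [-0.82, 2.16], [0.22, 2.67], [-1.22, 4.37], [0.12, 2.79], [-3.08, 3.08]. Speed limits (rad/s): [1.89, 1.89, 2.57, 3.01, 3.01, 3.01].

## Interface

Orientations are given as a rotation vector (axis times angle).
In Python, from station import observe, capture, job_done gives the robot as it stands.
- The arm moves only by the tool step_arm, never from a script. Its argument "moves" is a list of rows, each an object with "travel": the shift along the tool's x, y, z in units of 50 mm (1.0 is 50 mm), a list of three; "roll": the turn about the tool's z in units of 5 degrees (1.0 is 5 degrees); "grip": the finger opening in mm, from 0 to 85.4. In form: [{"travel": [tx, ty, tz], "roll": roll, "grip": grip}, ...]. A call has 1 to 12 rows; each row shifts and turns the commanded pose from where the row before left it, along the tool's axes as they then stand; what a row does not reach is not made up. A row lasts 1/10 s, in which the tool goes at most 50 mm and 8.59 degrees, less where a joint would pass 70% of its speed; a pose out of reach is approached as far as the arm can. A call is refused whole if a number of a shift passes 1 or a number of a turn 1, either way. A call with a gripper value outside its range is refused whole. The fingers move at their own pace and stop on an object; the grip force is fixed at half the most. Time passes only in rows, so rows that do not move let the fingers close. It gives the time, the measured TCP pose, the force, the opening and the grip force at its end, in the units of the state.
- observe(): the state, without advancing time (a new reading comes with each control period).
- capture(name): name is "scene" or "top" or "wrist"; returns a dict with "frame" (400x640x3 uint8, blue, green, red), "camera_matrix" (3x3 intrinsics, pixels), "position" and "rotation" of the camera in the world; the wrist camera has in their place "T_tool_cam" (4x4, takes a point from camera to tool coordinates, whose origin is the TCP and whose axes are the flange's). Camera axes: x right, y down, z forward; pixel columns grow to the right and rows downward; lengths in m; the calibration is good to about 2 mm. A picture is of the moment at which its call begins: read the wrist's pose just before it. There is no depth.
- job_done(): hands the job in; it is judged then, once.
The state is a dict: "time": time; "joint_pos": joint angles; "joint_vel": joint speeds; "effort": joint torques, N m; "ee_pos": TCP position; "tool_rot": TCP orientation; "contact_force": force on the tool from outside, world axes, zero at the start; "ft_torque": the same for the moment, N m; "grip_width": opening from 0.0 (shut) to 1.0 (fully open); "gripper_force": force on a finger pad.
Only numpy, scipy, OpenCV 4.12 (cv2) and the standard library are available. Lean on these libraries where they do the work, as an engineer would, in place of code of your own. Each camera call takes 0.05 s, during which the arm holds its last target. There are 200 camera calls.

## Working session

There is one attempt and no reset: what is moved stays moved. The work goes in short steps, Python scripts to look and compute and a tool call to move; the robot and the scene stay as the last step left them, time stands still between calls to the robot, and variables do not carry over. Pictures are saved under pics/ and viewed, at most 10 in all, crops included, and the job is handed in when it is done.

Besides the shell and the picture viewer there is one more tool, called after "Call:" in YAML: its name, and indented under it one key for each argument. step_arm: Moves the arm, as the interface text tells. Its arguments: {"type":"object","properties":{"moves":{"type":"array"}},"required":["moves"]}

```bash
mkdir -p pics; cat > h.py <<'E'
import numpy as np, cv2, json
from scipy.spatial.transform import Rotation as R
def save(c,n):
    cv2.imwrite(f'pics/{n}.png',c['frame'])
    np.savez(f'pics/{n}.npz',K=c['camera_matrix'],p=c.get('position',0),R=c.get('rotation',0))
def pix2w(n,uv,z):
    d=np.load(f'pics/{n}.npz');r=d['R'] if d['R'].shape==(3,3) else R.from_rotvec(d['R']).as_matrix()
    v=r@np.linalg.solve(d['K'],[uv[0],uv[1],1]);return d['p']+v*(z-d['p'][2])/v[2]
E
python3 - <<'E'
from h import *; from station import *
o=observe();print(o)
for n in('top','scene'):
    c=capture(n);save(c,n+'0');print(n,c['position'],c['rotation'],c['camera_matrix'])
E
```

```text
{'time': 0.0, 'joint_pos': array([ 1.20449548e+00,  4.94209500e-01,  1.34612828e+00,  1.08844139e-05,
        1.30249114e+00, -9.55295537e-02]), 'joint_vel': array([-2.65088489e-05, -4.92164314e-04,  1.11135187e-04, -3.45927400e-04,
       -1.31775150e-03, -1.02433732e-04]), 'effort': array([-5.66697941e-03, -8.82146001e+01, -3.83853722e+01, -5.29888421e-04,
        9.89066582e-03, -3.21606524e-05]), 'ee_pos': array([0.16705502, 0.60189129, 0.23068485]), 'tool_rot': array([-4.23993283e-01, -3.11255340e+00,  1.88641880e-03]), 'contact_force': array([0.29391195, 0.97306965, 0.35963539]), 'ft_torque': array([ 0.04072085, -0.01515303, -0.01884242]), 'gripper_force': 0.0, 'grip_width': 0.9964266122687463}
top [0.33986318 0.0114664  1.09749574] [-1.90154243  2.29485444 -0.25413522] [[365.98891874   0.         319.23971229]
 [  0.         365.98891874 202.01745789]
 [  0.           0.           1.        ]]
scene [1.10934581 0.47072978 1.17817854] [-1.16531859 -2.54994775  0.76608744] [[517.02792282   0.         318.8608557 ]
 [  0.         517.02792282 196.91078737]
 [  0.           0.           1.        ]]
```

View pics/top0.png

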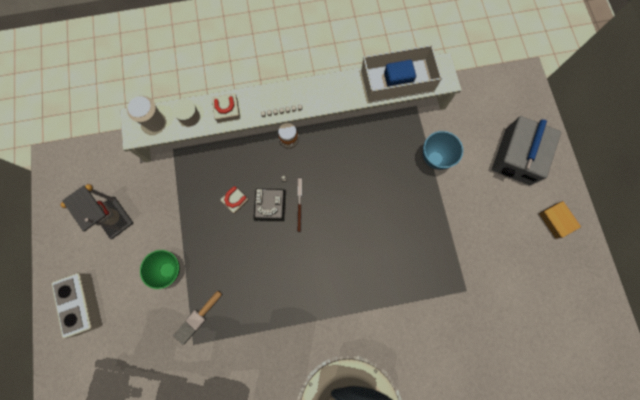

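View pics/scene0.png

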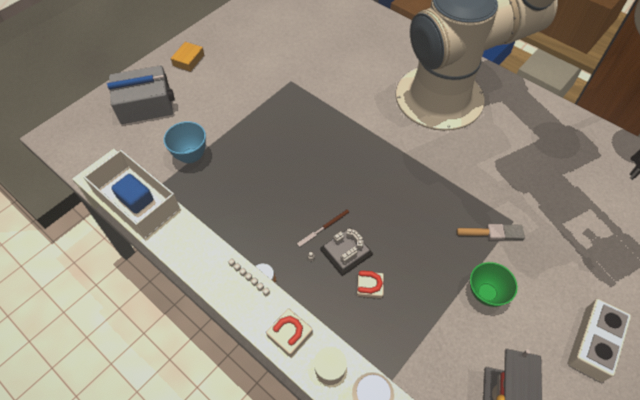

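The top view shows the model at about (269,204), between the wax cast (234,199) and the knife (299,205). The scene view has it at (347,250). I'll enlarge both.

```bash
python3 - <<'E'
from h import *
a=cv2.imread('pics/top0.png')[180:228,240:304];b=cv2.imread('pics/scene0.png')[220:280,310:390]
a=cv2.resize(a,(768,576),interpolation=cv2.INTER_CUBIC);b=cv2.resize(b,(800,600),interpolation=cv2.INTER_CUBIC)
cv2.imwrite('pics/topc.png',a);cv2.imwrite('pics/scenec.png',b)
print(pix2w('top0',(269,204),.03),pix2w('scene0',(347,250),.03))
E
```

```text
[0.60564344 0.1227024  0.03      ] [0.61555246 0.12893074 0.03      ]
```

View pics/topc.png

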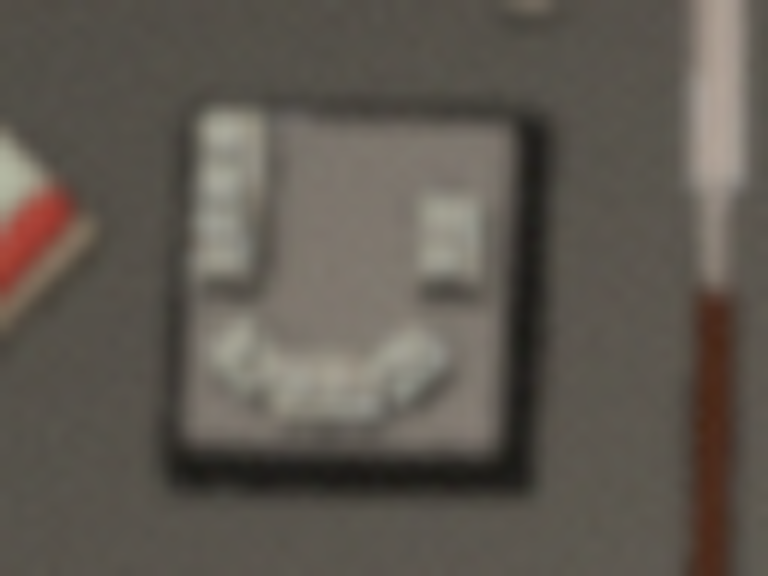

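View pics/scenec.png

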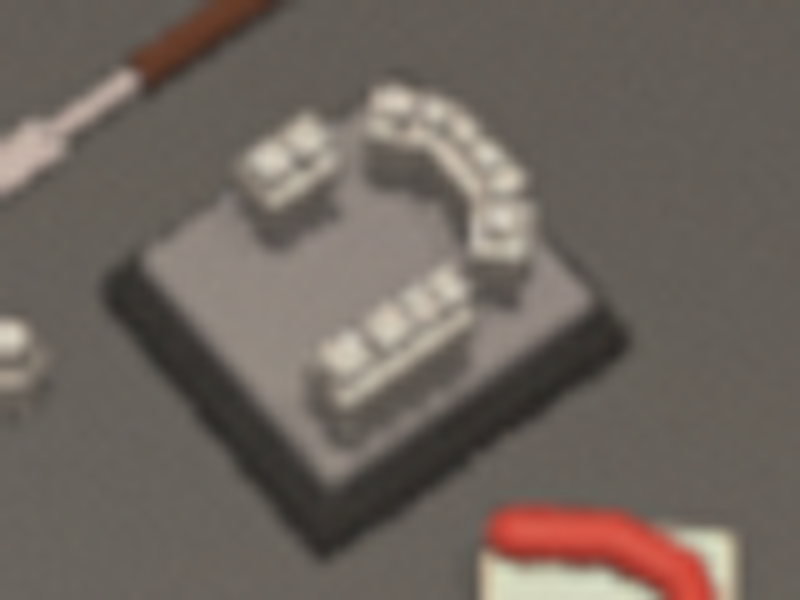

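```bash
python3 - <<'E'
from h import *
T=lambda x,y:pix2w('top0',(240+x/12-.46,180+y/12-.46),Z)
S=lambda x,y:pix2w('scene0',(310+x/10-.45,220+y/10-.45),Z)
Z=.062
for n,t,s in(('front',(328,395),(462,132)),('long',(230,192),(398,320)),('short',(450,235),(288,148))): print(n,T(*t),S(*s))
Z=.028
q=[T(190,115),T(520,120),T(500,455),T(180,445)];c=np.mean(q,0);print('plate',q,c)
print('plateS',[S(145,260),S(325,490),S(598,303)])
Z=.062
print('long ends T',T(232,115),T(225,275),'S',S(345,355),S(450,285))
E
```

```text
front [0.57407741 0.12927874 0.062     ] [0.57815722 0.1245743  0.062     ]
long [0.6283176  0.14500963 0.062     ] [0.62885703 0.1454072  0.062     ]
short [0.60768955 0.09409344 0.062     ] [0.60972627 0.09493636 0.062     ]
plate [array([0.65949274, 0.1563522 , 0.028     ]), array([0.64262427, 0.07469957, 0.028     ]), array([0.55882994, 0.0935626 , 0.028     ]), array([0.57611932, 0.17118459, 0.028     ])] [0.60926657 0.12394974 0.028     ]
plateS [array([0.64261389, 0.0768845 , 0.028     ]), array([0.66190922, 0.15130954, 0.028     ]), array([0.57793672, 0.17023223, 0.028     ])]
long ends T [0.64741048 0.141653   0.062     ] [0.60803886 0.14927511 0.062     ] S [0.64450776 0.14170714 0.062     ] [0.61323543 0.14895437 0.062     ]
```

The two views agree to about 2–5 mm:

| Point | x (m) | y (m) |
|---|---|---|
| Front | 0.576 | 0.129 |
| Long | 0.6285 | 0.145 |
| Short | 0.6085 | 0.0945 |

The yaw is about -0.2 rad. I'll fly over the model high up with the fingers shut.

Call:
step_arm:
  moves:
    - {"travel":[-0.3,-0.2,0],"roll":0,"grip":0}
    - {"travel":[-0.5,-0.33,0],"roll":0,"grip":0}
    - {"travel":[-0.5,-0.33,0],"roll":0,"grip":0}
    - {"travel":[-0.5,-0.33,0],"roll":0,"grip":0}
    - {"travel":[-0.5,-0.33,0],"roll":0,"grip":0}
    - {"travel":[-0.5,-0.33,0],"roll":0,"grip":0}
    - {"travel":[-0.5,-0.33,0],"roll":0,"grip":0}
    - {"travel":[-0.5,-0.33,0],"roll":0,"grip":0}
    - {"travel":[-0.5,-0.33,0],"roll":0,"grip":0}
    - {"travel":[-0.5,-0.33,0],"roll":0,"grip":0}
    - {"travel":[-0.5,-0.33,0],"roll":0,"grip":0}
    - {"travel":[-0.5,-0.33,0],"roll":0,"grip":0}

```text
time: 1.3
ee_pos: [0.396, 0.3384, 0.2312]
tool_rot: [-0.424, -3.113, 0.0]
contact_force: [0.9, 0.2, -0.1]
grip_width: -0.003
gripper_force: 0.0
```

Call:
step_arm:
  moves:
    - {"travel":[-0.5,-0.33,0],"roll":0,"grip":0}
    - {"travel":[-0.5,-0.33,0],"roll":0,"grip":0}
    - {"travel":[-0.5,-0.33,0],"roll":0,"grip":0}
    - {"travel":[-0.5,-0.33,0],"roll":0,"grip":0}
    - {"travel":[-0.5,-0.33,0],"roll":0,"grip":0}
    - {"travel":[-0.5,-0.33,0],"roll":0,"grip":0}
    - {"travel":[-0.5,-0.33,0],"roll":0,"grip":0}
    - {"travel":[0,0,0],"roll":-0.4,"grip":0}
    - {"travel":[0,0,0],"roll":-0.4,"grip":0}
    - {"travel":[0,0,0],"roll":0,"grip":0}

```text
time: 2.3
ee_pos: [0.5329, 0.1811, 0.2311]
tool_rot: [-0.315, -3.125, 0.001]
contact_force: [-0.3, 0.5, 0.1]
grip_width: 0.001
gripper_force: 0.0
```

```bash
cat >> h.py <<'E'
P=dict(front=(.576,.129),long=(.6285,.145),short=(.6085,.0945))
def need(o,n,z):
    r=R.from_rotvec(o['tool_rot']).as_matrix();return r.T@(np.array([*P[n],z])-o['ee_pos'])/.05
E
python3 - <<'E'
from h import *; from station import *
o=observe();print(o['time'],o['ee_pos'],o['tool_rot'],o['contact_force'],o['grip_width'])
r=R.from_rotvec(o['tool_rot']).as_matrix();print(r)
for n in P: print(n,need(o,n,.09))
c=capture('wrist');cv2.imwrite('pics/w0.png',c['frame'])
np.savez('pics/w0c.npz',K=c['camera_matrix'],T=c['T_tool_cam'],p=o['ee_pos'],r=r)
E
```

```text
2.3 [0.53288072 0.18112901 0.23105698] [-3.15129610e-01 -3.12514167e+00  5.36965716e-04] [-0.33976859  0.47299535  0.14275823] 0.0005060299531087051
[[-9.79868357e-01  1.99643686e-01 -6.34035689e-04]
 [ 1.99643892e-01  9.79868480e-01 -2.79708242e-04]
 [ 5.65429603e-04 -4.00658608e-04 -9.99999760e-01]]
front [-1.05476425 -0.8482914   2.82088375]
long [-2.01973998 -0.32510762  2.82012851]
short [-1.82943297 -1.39463226  2.82066463]
```

View pics/w0.png

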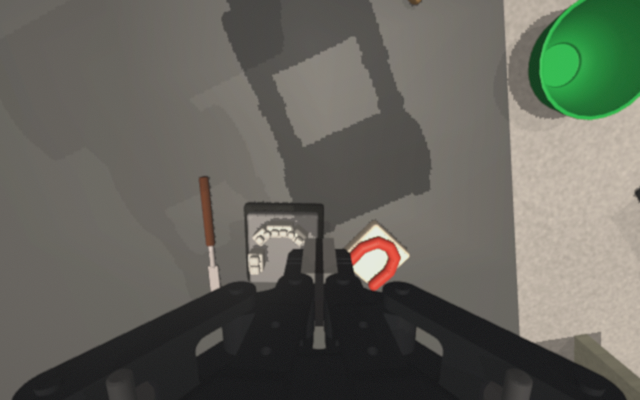

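The wrist view shows the arch at (280,233), the short section at (256,262) and the fingertips at about (297–345, 250). I'll enlarge it to check the tip shape.

```bash
python3 - <<'E'
from h import *
a=cv2.imread('pics/w0.png')[195:295,230:360];cv2.imwrite('pics/w0z.png',cv2.resize(a,(780,600),interpolation=cv2.INTER_CUBIC))
d=np.load('pics/w0c.npz');T=d['T'];print(T)
def W(u,v,z):
    ray=d['r']@T[:3,:3]@np.linalg.solve(d['K'],[u,v,1]);p=d['p']+d['r']@T[:3,3];return p+ray*(z-p[2])/ray[2]
print(W(280,233,.062),W(256,262,.062))
i=np.linalg.inv(T);q=d['K']@(i[:3,:3]@np.zeros(3)+i[:3,3]);print('tcp pix',q[:2]/q[2],q[2])
E
```

```text
[[-1.96812125e-04 -9.64548415e-01 -2.63905887e-01  6.70158718e-02]
 [ 9.99999509e-01 -4.46098844e-04  8.84678651e-04  6.67303634e-04]
 [-9.71043502e-04 -2.63905583e-01  9.64548029e-01 -1.43111311e-01]
 [ 0.00000000e+00  0.00000000e+00  0.00000000e+00  1.00000000e+00]]
[0.57721668 0.13246376 0.062     ] [0.6037758  0.10029035 0.062     ]
tcp pix [317.13804473 256.23269888] 0.15572302583447165
```

View pics/w0z.png

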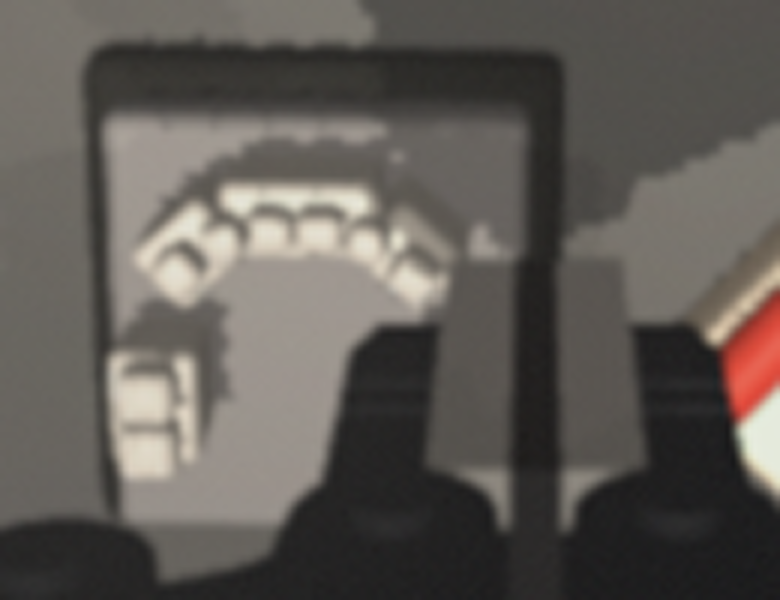

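The shut tip is about 22 × 22 mm, with translucent pads centred on the TCP. Averaging the three cameras gives front (0.5765, 0.130) and short (0.607, 0.096). Now I'll descend over the front.

Call:
step_arm:
  moves:
    - {"travel":[-0.35,-0.28,0.2],"roll":0,"grip":0}
    - {"travel":[-0.35,-0.28,0.5],"roll":0,"grip":0}
    - {"travel":[-0.36,-0.27,0.5],"roll":0,"grip":0}
    - {"travel":[0,0,0.5],"roll":0,"grip":0}
    - {"travel":[0,0,0.5],"roll":0,"grip":0}
    - {"travel":[0,0,0.5],"roll":0,"grip":0}
    - {"travel":[0,0,0.3],"roll":0,"grip":0}
    - {"travel":[0,0,0.1],"roll":0,"grip":0}
    - {"travel":[0,0,0],"roll":0,"grip":0}
    - {"travel":[0,0,0],"roll":0,"grip":0}

```text
time: 3.35
ee_pos: [0.5772, 0.1308, 0.0771]
tool_rot: [0.315, 3.125, 0.0]
contact_force: [-0.3, 0.9, 0.1]
grip_width: -0.004
gripper_force: 0.0
```

Call:
step_arm:
  moves:
    - {"travel":[0,0,0.1],"roll":0,"grip":0}
    - {"travel":[0,0,0.1],"roll":0,"grip":0}
    - {"travel":[0,0,0.06],"roll":0,"grip":0}
    - {"travel":[0,0,0.03],"roll":0,"grip":0}
    - {"travel":[0,0,0.03],"roll":0,"grip":0}
    - {"travel":[0,0,0.02],"roll":0,"grip":0}
    - {"travel":[0,0,0.02],"roll":0,"grip":0}
    - {"travel":[0,0,0],"roll":0,"grip":0}

```text
time: 4.15
ee_pos: [0.5767, 0.1308, 0.0582]
tool_rot: [-0.315, -3.126, 0.0]
contact_force: [-1.3, 0.3, 2.3]
grip_width: 0.001
gripper_force: 1.0
```

Call:
step_arm:
  moves:
    - {"travel":[0,0,0.02],"roll":0,"grip":0}
    - {"travel":[0,0,0.02],"roll":0,"grip":0}
    - {"travel":[0,0,0],"roll":0,"grip":0}

```text
time: 4.45
ee_pos: [0.5768, 0.1308, 0.0562]
tool_rot: [0.315, 3.126, 0.0]
contact_force: [-1.2, -0.5, 2.2]
grip_width: -0.001
gripper_force: 1.0
```

Contact is made and the section is sliding at about 2.3 N. I'll carry on to home.

Call:
step_arm:
  moves:
    - {"travel":[0,0,0.02],"roll":0,"grip":0}
    - {"travel":[0,0,0.02],"roll":0,"grip":0}
    - {"travel":[0,0,0],"roll":0,"grip":0}

```text
time: 4.75
ee_pos: [0.5768, 0.1308, 0.0542]
tool_rot: [0.315, 3.126, -0.0]
contact_force: [-1.2, -0.5, 1.9]
grip_width: -0.0
gripper_force: 1.0
```

Call:
step_arm:
  moves:
    - {"travel":[0,0,0.015],"roll":0,"grip":0}
    - {"travel":[0,0,0],"roll":0,"grip":0}

```text
time: 4.95
ee_pos: [0.5768, 0.1308, 0.0535]
tool_rot: [0.315, 3.126, -0.0]
contact_force: [-1.1, -0.5, 2.8]
grip_width: -0.001
gripper_force: 1.5
```

Call:
step_arm:
  moves:
    - {"travel":[0,0,0.015],"roll":0,"grip":0}
    - {"travel":[0,0,0],"roll":0,"grip":0}

```text
time: 5.15
ee_pos: [0.5768, 0.1308, 0.0528]
tool_rot: [0.315, 3.126, 0.0]
contact_force: [-1.8, -0.0, 4.6]
grip_width: -0.002
gripper_force: 2.3
```

Call:
step_arm:
  moves:
    - {"travel":[0,0,0.01],"roll":0,"grip":0}
    - {"travel":[0,0,0],"roll":0,"grip":0}

```text
time: 5.35
ee_pos: [0.5768, 0.1308, 0.0524]
tool_rot: [0.315, 3.126, 0.0]
contact_force: [-2.0, -0.0, 5.6]
grip_width: -0.001
gripper_force: 2.8
```

The force now rises at 2.5 N/mm, so the front is home. Next I'll lift off and go to the long section.

Call:
step_arm:
  moves:
    - {"travel":[0,0,-0.05],"roll":0,"grip":0}
    - {"travel":[0,0,-0.25],"roll":0,"grip":0}
    - {"travel":[0,0,-0.3],"roll":0,"grip":0}
    - {"travel":[-0.2,0.1,0],"roll":0,"grip":0}
    - {"travel":[-0.3,0.15,0],"roll":0,"grip":0}
    - {"travel":[-0.3,0.15,0],"roll":0,"grip":0}
    - {"travel":[-0.16,0.08,0],"roll":0,"grip":0}
    - {"travel":[0,0,0],"roll":0,"grip":0}
    - {"travel":[0,0,0],"roll":0,"grip":0}

```text
time: 6.25
ee_pos: [0.6281, 0.1447, 0.082]
tool_rot: [-0.315, -3.125, 0.0]
contact_force: [-0.7, -0.5, 0.1]
grip_width: -0.0
gripper_force: 0.0
```

```bash
python3 - <<'E'
from h import *; from station import *
o=observe();print(o['time'],o['ee_pos'],o['contact_force']);print(need(o,'long',.063))
c=capture('wrist');cv2.imwrite('pics/w1.png',cv2.resize(c['frame'][150:400,180:480],(720,600),interpolation=cv2.INTER_CUBIC))
E
```

```text
6.25 [0.6280681  0.14466473 0.08198181] [-0.6850846  -0.49378803  0.10148704]
[-0.0074173   0.00839615  0.37962842]
```

View pics/w1.png

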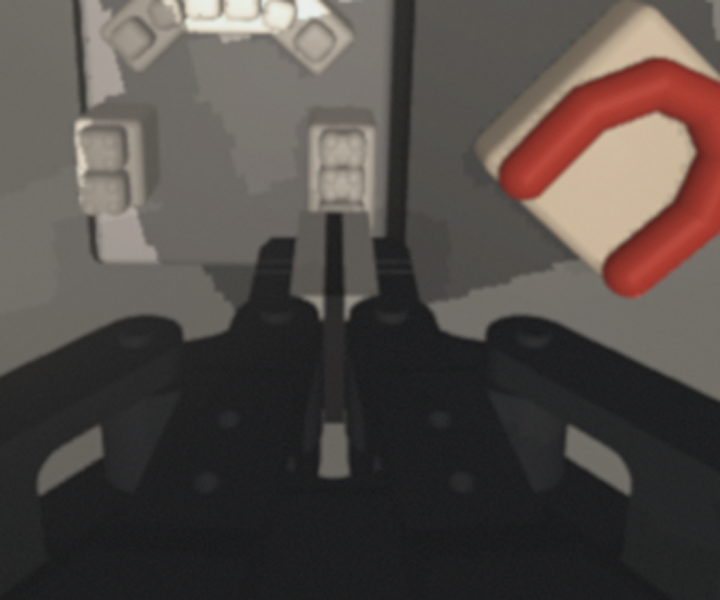

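The tip sits over the rear half of the long section. The section's front edge is at crop (342,128). I'll check how well it is centred.

```bash
python3 - <<'E'
from h import *; from station import *
o=observe();d=np.load('pics/w0c.npz');T=d['T'];r=R.from_rotvec(o['tool_rot']).as_matrix()
def W(u,v,z):
    u=180+u/2.4;v=150+v/2.4
    ray=r@T[:3,:3]@np.linalg.solve(d['K'],[u,v,1]);p=o['ee_pos']+r@T[:3,3];p=p+ray*(z-p[2])/ray[2];return p,r.T@(p-o['ee_pos'])*1e3
print('long front',W(342,127,.061));print('teeth gaps',W(342,165,.061))
print('short front/rear/mid',W(104,127,.061),W(104,214,.061),W(104,168,.061))
E
```

```text
long front (array([0.60821231, 0.15139695, 0.061     ]), array([20.58092174,  2.7627467 , 21.06583231]))
teeth gaps (array([0.61679066, 0.14967432, 0.061     ]), array([11.83134937,  2.78725538, 21.05788009]))
short front/rear/mid (array([0.59780562, 0.10041339, 0.061     ]), array([ 20.60046375, -49.27207448,  21.08347501])) (array([0.61746207, 0.09479842, 0.061     ]), array([  0.21877435, -50.85007681,  21.06550455])) (array([0.60691761, 0.0978105 , 0.061     ]), array([ 11.15227684, -50.00357719,  21.07514458]))
```

It is centred along the section, so I only need to nudge y by +2 mm. Descending to press.

Call:
step_arm:
  moves:
    - {"travel":[0,0.04,0.1],"roll":0,"grip":0}
    - {"travel":[0,0,0.16],"roll":0,"grip":0}
    - {"travel":[0,0,0.1],"roll":0,"grip":0}
    - {"travel":[0,0,0.03],"roll":0,"grip":0}
    - {"travel":[0,0,0.03],"roll":0,"grip":0}
    - {"travel":[0,0,0.02],"roll":0,"grip":0}
    - {"travel":[0,0,0.02],"roll":0,"grip":0}
    - {"travel":[0,0,0],"roll":0,"grip":0}

```text
time: 7.1
ee_pos: [0.629, 0.1467, 0.0593]
tool_rot: [0.315, 3.126, 0.0]
contact_force: [-1.3, 0.0, 1.2]
grip_width: -0.003
gripper_force: 1.0
```

Call:
step_arm:
  moves:
    - {"travel":[0,0,0.02],"roll":0,"grip":0}
    - {"travel":[0,0,0.02],"roll":0,"grip":0}
    - {"travel":[0,0,0.02],"roll":0,"grip":0}
    - {"travel":[0,0,0],"roll":0,"grip":0}

```text
time: 7.5
ee_pos: [0.629, 0.1467, 0.0562]
tool_rot: [0.315, 3.126, 0.0]
contact_force: [-0.8, 0.3, 1.7]
grip_width: -0.005
gripper_force: 1.0
```

Call:
step_arm:
  moves:
    - {"travel":[0,0,0.02],"roll":0,"grip":0}
    - {"travel":[0,0,0.02],"roll":0,"grip":0}
    - {"travel":[0,0,0.015],"roll":0,"grip":0}
    - {"travel":[0,0,0],"roll":0,"grip":0}

```text
time: 7.9
ee_pos: [0.6291, 0.1467, 0.0535]
tool_rot: [0.315, 3.126, 0.0]
contact_force: [-1.4, 0.4, 2.9]
grip_width: 0.003
gripper_force: 1.5
```

Call:
step_arm:
  moves:
    - {"travel":[0,0,0.015],"roll":0,"grip":0}
    - {"travel":[0,0,0.01],"roll":0,"grip":0}
    - {"travel":[0,0,0],"roll":0,"grip":0}

```text
time: 8.2
ee_pos: [0.6291, 0.1467, 0.0524]
tool_rot: [0.315, 3.125, 0.0]
contact_force: [-0.7, 0.5, 5.5]
grip_width: -0.001
gripper_force: 2.8
```

The long section is home. Now the short one.

Call:
step_arm:
  moves:
    - {"travel":[0,0,-0.05],"roll":0,"grip":0}
    - {"travel":[0,0,-0.25],"roll":0,"grip":0}
    - {"travel":[0,0,-0.3],"roll":0,"grip":0}
    - {"travel":[0.05,-0.2,0],"roll":0,"grip":0}
    - {"travel":[0.06,-0.33,0],"roll":0,"grip":0}
    - {"travel":[0.06,-0.33,0],"roll":0,"grip":0}
    - {"travel":[0.04,-0.2,0],"roll":0,"grip":0}
    - {"travel":[0,0,0],"roll":0,"grip":0}
    - {"travel":[0,0,0],"roll":0,"grip":0}

```text
time: 9.1
ee_pos: [0.6081, 0.0965, 0.0822]
tool_rot: [-0.317, -3.125, -0.0]
contact_force: [-0.7, -0.3, -0.3]
grip_width: -0.001
gripper_force: 0.0
```

Call:
step_arm:
  moves:
    - {"travel":[0,0,0.1],"roll":0,"grip":0}
    - {"travel":[0,0,0.16],"roll":0,"grip":0}
    - {"travel":[0,0,0.1],"roll":0,"grip":0}
    - {"travel":[0,0,0.03],"roll":0,"grip":0}
    - {"travel":[0,0,0.03],"roll":0,"grip":0}
    - {"travel":[0,0,0.02],"roll":0,"grip":0}
    - {"travel":[0,0,0.02],"roll":0,"grip":0}
    - {"travel":[0,0,0],"roll":0,"grip":0}

```text
time: 9.9
ee_pos: [0.6081, 0.0969, 0.0594]
tool_rot: [0.315, 3.126, 0.0]
contact_force: [-1.5, 0.3, 1.3]
grip_width: -0.001
gripper_force: 1.0
```

Call:
step_arm:
  moves:
    - {"travel":[0,0,0.02],"roll":0,"grip":0}
    - {"travel":[0,0,0.02],"roll":0,"grip":0}
    - {"travel":[0,0,0.02],"roll":0,"grip":0}
    - {"travel":[0,0,0],"roll":0,"grip":0}

```text
time: 10.3
ee_pos: [0.6082, 0.0969, 0.0562]
tool_rot: [0.315, 3.126, 0.0]
contact_force: [-0.3, 1.8, 2.4]
grip_width: -0.001
gripper_force: 1.0
```

Call:
step_arm:
  moves:
    - {"travel":[0,0,0.02],"roll":0,"grip":0}
    - {"travel":[0,0,0.02],"roll":0,"grip":0}
    - {"travel":[0,0,0.015],"roll":0,"grip":0}
    - {"travel":[0,0,0],"roll":0,"grip":0}

```text
time: 10.7
ee_pos: [0.6081, 0.0968, 0.0534]
tool_rot: [-0.315, -3.126, 0.0]
contact_force: [-0.8, 1.2, 2.9]
grip_width: 0.001
gripper_force: 1.5
```

Call:
step_arm:
  moves:
    - {"travel":[0,0,0.015],"roll":0,"grip":0}
    - {"travel":[0,0,0.01],"roll":0,"grip":0}
    - {"travel":[0,0,0],"roll":0,"grip":0}

```text
time: 11.0
ee_pos: [0.6082, 0.0968, 0.0524]
tool_rot: [0.315, 3.126, 0.0]
contact_force: [-1.6, 0.9, 5.7]
grip_width: 0.006
gripper_force: 2.8
```

Call:
step_arm:
  moves:
    - {"travel":[0,0,-0.05],"roll":0,"grip":0}
    - {"travel":[0,0,-0.3],"roll":0,"grip":0}
    - {"travel":[0,0,-0.6],"roll":0,"grip":0}
    - {"travel":[0,0,-0.6],"roll":0,"grip":0}
    - {"travel":[0.4,0,-0.6],"roll":0,"grip":0}
    - {"travel":[0.6,0,-0.4],"roll":0,"grip":0}
    - {"travel":[0.6,0,0],"roll":0,"grip":0}
    - {"travel":[0.6,0,0],"roll":0,"grip":0}
    - {"travel":[0.6,0,0],"roll":0,"grip":0}
    - {"travel":[0.6,0,0],"roll":0,"grip":0}
    - {"travel":[0,0,0],"roll":0,"grip":0}
    - {"travel":[0,0,0],"roll":0,"grip":0}

```text
time: 12.2
ee_pos: [0.4416, 0.1308, 0.1801]
tool_rot: [0.314, 3.125, 0.0]
contact_force: [0.0, 0.7, 0.8]
grip_width: -0.004
gripper_force: 0.0
```

```bash
python3 - <<'E'
from h import *; from station import *
b=capture('scene')['frame'][200:310,270:410];cv2.imwrite('pics/fin.png',cv2.resize(b,(760,597),interpolation=cv2.INTER_CUBIC))
E
```

```text
(no output)
```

View pics/fin.png

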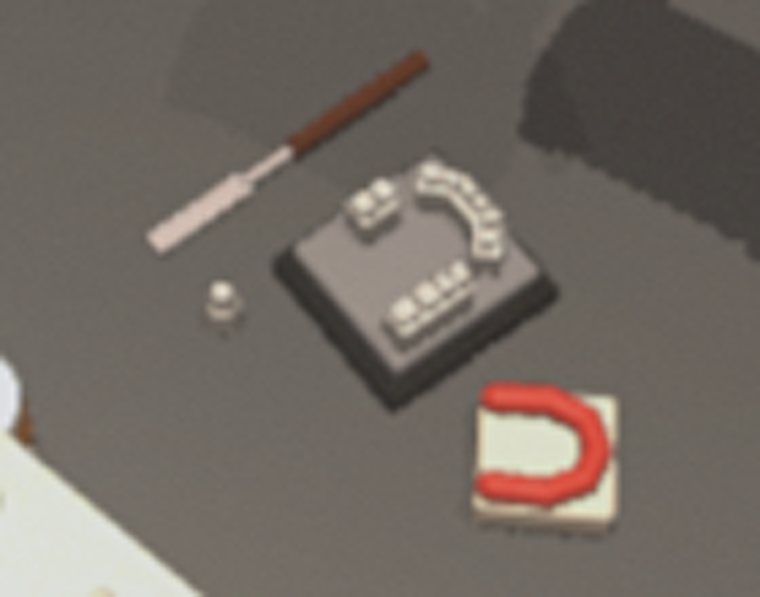

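All three sections sit low on the plate at (465,205), (430,300) and (375,205). The knife, die and cast are undisturbed.

```bash
python3 -c "
from station import *
print(job_done())"
```

```text
the job is handed in; nothing more can be done
None
```

I pressed the front, long and short sections home in that order, each with under 6 N of downward force; the last picture shows all three seated and the nearby loose items where they were, and the job is handed in.

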